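# Shift the buffing machine into third

### The arm

A 6-joint arm with a two-finger parallel gripper is mounted at the origin on the work surface. World frame = base frame: x ahead of the robot, y to its left, z up, the work surface at z = 0. Lengths are in m, angles in rad, forces in N, time in s.
With the tool pointing down it reaches from about 0.375 to 0.9 m from the base axis. Payload 3.1 kg.
Tool frame: the origin (TCP) lies between the finger pads; the fingertips stand 11 mm ahead of it and the grasp point (between the pads) lies 8 mm behind it; z points along the fingers, y is the direction in which the jaws open and shut (so a half turn about z gives the same grasp; the last joint's range is limited). The gripper opens to 85 mm and grips with 20 to 120 N. Pads are 22 mm wide; open, the fingers measure 114 mm over their backs; the gripper's body (76 mm by 85 mm) begins 54 mm behind the grasp point. The pads swing forward as they close: fully open they stand 13 mm farther back than shut.
Start: joints at [-1.425, 0.527, 1.433, -0, 1.181, -0.178], TCP at [0.199, -0.592, 0.242] pointing down, gripper open.
Joint ranges: [-3.08, 3.08], [-0.75, 2.2], [0.22, 2.44], [-1.43, 4.57], [0, 2.65], [-2.85, 2.85]. Speed limits (rad/s): [2.79, 2.79, 3.14, 3.14, 3.14, 3.14].

### API

Orientations are given as a unit quaternion [x, y, z, w].
In Python, from station import manip gives the robot as it stands. The module is installed in compiled form; this text tells all that it offers.
- The arm moves only by the tool arm_command, never from a script. Its argument "rows" is a list of rows, each a list of 3 entries, a list of its own where there are three numbers: the shift along the world's x, y, z in mm, then the turn about the world's z in rad, then the closure, from -1 (fully open) to 1 (shut), so that 0 is half open. A call has 1 to 12 rows; each row shifts and turns the commanded pose from where the row before left it; what a row does not reach is not made up. A row lasts 1/8 s, in which the tool goes at most 62.5 mm and 10.7 degrees, less where a joint would pass 70% of its speed; a pose out of reach is approached as far as the arm can. A call with a gripper value outside its range is refused whole. The fingers move at their own pace and stop on an object; "squeeze" is the grip in N (left out, the last holds). Time passes only in rows, so rows that do not move let the fingers close. It gives the time, the measured TCP pose, the force and the opening at its end, in the units of the state.
- manip.sense(): the state, without advancing time (a new reading comes with each control period).
- manip.snapshot(name): name is "scene" or "top"; returns the picture (400x640x3 uint8, blue, green, red); there is no depth.
- manip.get_calibration(name): a dict with "fovy" (degrees; the focal length in pixels is half the picture's height over the tangent of half this angle, whatever the lens; pixels are square), "cx", "cy" (the principal point, pixels), "k1" (the pictures are not rectified: a ray, as slopes to the right and down, at radius r is drawn at 1 + k1 r^2 times it, then the intrinsics apply), "R" (3x3) and "t" (3): a world point X has camera coordinates R X + t. Camera axes: x right, y down, z forward; pixel columns grow to the right and rows downward; lengths in m; the calibration is good to about 2 mm. A picture is of the moment at which its call begins. get_calibration takes no time and is no camera call.
- manip.sign_off(): hands the job in, once; it reports no verdict.
The state is a dict: "t": time; "q": joint angles; "qd": joint speeds; "tau": joint torques, N m; "tcp_pos": TCP position; "tool_rot": TCP orientation; "force": force on the tool from outside, world axes, zero at the start; "ft_torque": the same for the moment, N m; "finger_gap": opening from 0.0 (shut) to 1.0 (fully open).
Only numpy, scipy, OpenCV 4.12 (cv2) and the standard library are available. Lean on these libraries where they do the work, as an engineer would, in place of code of your own. Each camera call takes 0.05 s, during which the arm holds its last target.

### The job

Put the bench buffing machine into third gear: its gear lever stands somewhere in the left leg of the H-shaped gate; push it into the crossbar, across to the right leg, then forward, away from the robot, to the end of that slot, and leave it there. Only push its grip gently with a fingertip or the outside of the fingers, never pinching it between them, and leave the tin, the bar and everything else lying about where it is.

Things in the scene. Friction and masses are not known exactly. Their poses are not given: they have to be found in the camera images.
- machine: bench buffing machine, fixed; origin on the bench below the gate's centre, x forward (away from the robot, turned up to 0.4 rad), y left. Grey gearbox housing 260 mm (x) by 320 mm (y), top cover 100 mm above the bench, gate plate on it. Behind it, 110 to 250 mm forward of the origin, motor and two 136 mm mop wheels, up to 153 mm above the bench and 220 mm to either side.
- gate_centre (a point): centre of the 130 mm square steel gate plate, on its top face, 112 mm above the bench; axes as the machine's. Its H-shaped opening has two fore-and-aft legs, left (+y) and right (-y), 47 mm apart, and a crossbar between them through the centre. Channels 18 mm wide, lever stem 12 mm thick: 3 mm (0.04 rad) of play each way. Corners rounded 5 mm.
- third_slot (a point): far end of the right leg of the H (third slot), at the plate's top face: where the stem's axis ends up, 24 mm forward and 24 mm right of the gate's centre. The other slots: first = left leg, far end; second = left leg, near end; fourth = right leg, near end.
- grip_centre (a point): centre of the gear lever's black grip, 32 mm square, 32 mm tall, on a 12 mm stem, faces square to the gate. The lever pivots both ways 82 mm below the gate's centre, 175 mm from the grip's centre. Grip's centre: 205 mm above the bench when upright, 190 mm at a slot's end, where it is 50 mm forward or back and 50 mm left or right of the gate's centre.
- lever_across (a joint): sideways lean of the lever, rad: 0 = midway, +0.30 = fully right (right leg, the gate's -y), -0.30 = fully left. It changes freely only while the lever is in the crossbar. Starts in the left leg, -0.30 to -0.27.
- lever_fore (a joint): fore-and-aft lean of the lever, rad: 0 = in the crossbar, +0.30 = fully forward (away from the robot), -0.30 = fully back; the ends are slightly cushioned stops. It changes freely only in a leg. Starts anywhere from -0.28 to +0.28. Both ways the lever is stiff: about 2 N at the grip moves it and it stays where it is left (no spring, no detent).
- polish_tin: bystander, to be left alone: round flat aluminium polish tin, 52 mm across, 27 mm high, standing loose on the gearbox's top cover left of the gate; origin at the centre of its underside
- compound_bar: bystander, to be left alone: reddish-brown bar of polishing compound, 70 x 30 x 24 mm, lying loose on the gearbox's top cover right of the gate; origin at the centre of its underside
- oil_bottle: bystander, to be left alone: small black bottle with white cap, 44 mm across, 120 mm high, loose on the bench left of the machine; origin at the centre of its underside
- pickup: bystander, to be left alone: black guitar pickup with two rows of steel studs, 40 x 88 x 18 mm, loose on the bench left of the machine; origin at the centre of its underside
- screwdriver: bystander, to be left alone: red-handled screwdriver, 190 mm long, lying on the bench right of the machine; origin below its middle
- wax_jar: bystander, to be left alone: amber glass jar, 48 mm across, 50 mm high, loose on the bench right of the machine; origin at the centre of its underside
- fret_block: bystander, to be left alone: wooden sanding block, 120 x 35 x 30 mm, loose on the bench right of the machine; origin at the centre of its underside

How it is judged:
On the way:
1. the lever has come across through the crossbar to the right leg (value of joint lever_across above 0.2 rad and value of joint lever_fore between -0.12 and 0.12 rad), for 0.05 s.
At the end, for the whole second after the job is handed in: the lever rests in the third slot: leaning forward more than 0.25 rad and right more than 0.2 rad (the stops are at 0.30), at rest, and every bystander within 20 mm of where it was (value of joint lever_fore above 0.25 rad and value of joint lever_across above 0.2 rad and velocity of joint lever_fore between -0.05 and 0.05 rad/s and distance of each of polish_tin, compound_bar, oil_bottle, pickup, screwdriver, wax_jar, fret_block from where it was at the start of the episode below 0.02 m); the robot touches nothing.
It fails at once if the grip is pinched: the fingers press on its left and right faces, or on its near and far faces, at once ((contact force between the fingers and lever_fore_c2 above 0.5 N and contact force between the fingers and lever_fore_c3 above 0.5 N) or (contact force between the fingers and lever_fore_c4 above 0.5 N and contact force between the fingers and lever_fore_c5 above 0.5 N)).
It fails at once if the lever is pushed harder than 40 N (contact force between the fingers and lever_fore above 40 N).
It fails at once if a bystander is moved more than 20 mm or lifted (not (distance of each of polish_tin, compound_bar, oil_bottle, pickup, screwdriver, wax_jar, fret_block from where it was at the start of the episode below 0.02 m)).
It also fails if it takes over 67 s, if anything falls off the work surface, if the arm or the gripper's body presses on something with over 40 N, if the wrist force passes 120 N, or if a joint passes its speed limit or range.

## Working session

There is one attempt and no reset: what is moved stays moved. The work goes in short steps, Python scripts to look and compute and a tool call to move; the robot and the scene stay as the last step left them, time stands still between calls to the robot, and variables do not carry over. Pictures are saved under pics/ and viewed, and the job is handed in when it is done.

Besides the shell and the picture viewer there is one more tool, called after "Emit:" as name(argument=value, ...), one argument or row to a line, values as JSON. arm_command: Moves the arm, as the interface text tells. Its arguments: {"type":"object","properties":{"rows":{"type":"array","items":{"type":"array"}},"squeeze":{"type":"number"}},"required":["rows"]}

```bash
mkdir -p pics; ls
python3 - <<'E'
from station import manip
import cv2
for n in("scene","top"):
    cv2.imwrite(f"pics/{n}0.png",manip.snapshot(n)); print(n,manip.get_calibration(n))
print(manip.sense())
E
```

```text
pics
scene {'fovy': 54.903561016408574, 'cx': 318.087399452819, 'cy': 192.51657155141714, 'k1': -0.06729390643548047, 'R': array([[-0.81764332,  0.57565196, -0.00917685],
       [ 0.3569004 ,  0.49429729, -0.79264891],
       [-0.45175381, -0.65137931, -0.6096093 ]]), 't': array([ 0.41749959, -0.12572907,  1.7324579 ])}
top {'fovy': 49.81624098425556, 'cx': 319.8318794382327, 'cy': 196.76080227196334, 'k1': -0.012457145965754417, 'R': array([[-0.02488466, -0.99968883, -0.00173106],
       [-0.98804925,  0.02485834, -0.15212082],
       [ 0.15211651, -0.0020751 , -0.98836039]]), 't': array([0.07823238, 0.54431709, 1.33221079])}
{'t': 0.1, 'q': array([-1.42449889e+00,  5.28366537e-01,  1.43376980e+00, -1.31346663e-05,
        1.18141975e+00, -1.78497117e-01]), 'qd': array([ 0.00022164, -0.00243299, -0.00262246,  0.00103119, -0.00082352,
        0.00117861]), 'tau': array([-9.76670817e-04, -4.43304777e+01, -1.78585517e+01, -9.23977063e-05,
        3.91249123e-03, -1.18512901e-05]), 'tcp_pos': array([ 0.19938   , -0.59168545,  0.24143695]), 'tool_rot': array([ 9.86841638e-01,  1.61686791e-01,  9.73236239e-06, -9.81691306e-04]), 'force': array([ 0.54865965,  0.8298697 , -0.01159723]), 'ft_torque': array([-0.03158558, -0.01504069, -0.01985938]), 'finger_gap': 1.0028947096031342}
```

View pics/scene0.png

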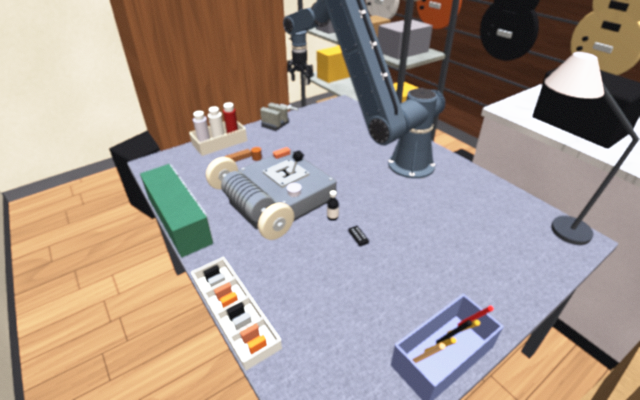

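View pics/top0.png

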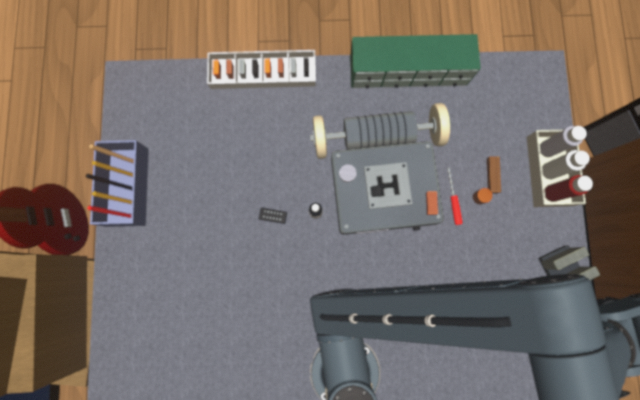

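Run:
```python
import cv2
a=cv2.imread("pics/top0.png")[110:250,240:420]
cv2.imwrite("pics/top0c.png",cv2.resize(a,None,fx=4.2,fy=4.2,interpolation=cv2.INTER_CUBIC))
a=cv2.imread("pics/scene0.png")[130:290,220:420]
cv2.imwrite("pics/scene0c.png",cv2.resize(a,None,fx=3.7,fy=3.7,interpolation=cv2.INTER_CUBIC))
```

```text
(no output)
```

View pics/top0c.png

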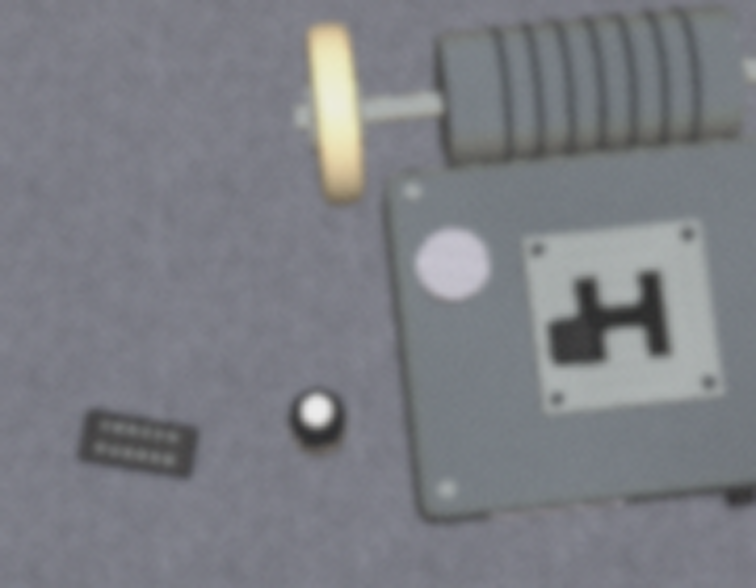

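View pics/scene0c.png

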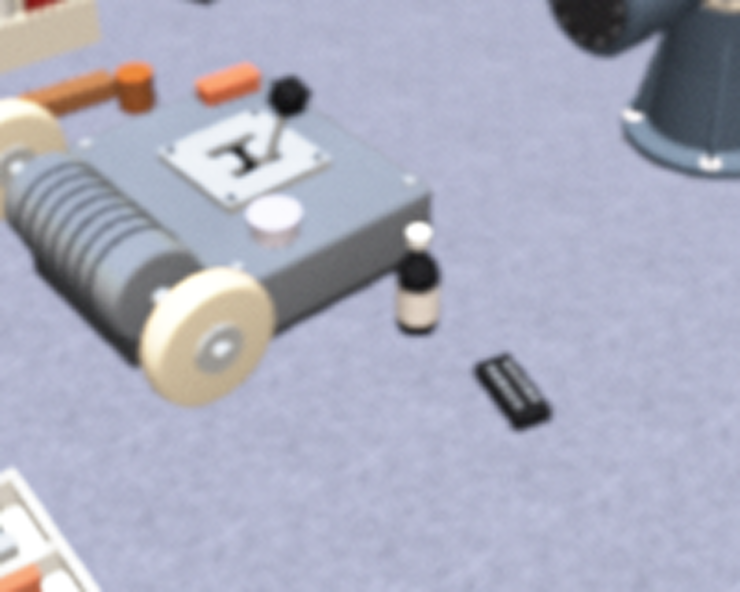

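The top crop shows plate corners at about (525,238), (701,221), (723,395), (546,412). The grip is at about (577,340) in the left leg, on the near side. In the scene crop the grip is at (289,97).

```bash
cat > h.py <<'E'
import numpy as np,cv2
from station import manip
from scipy.optimize import least_squares
def cam(n):
    c=manip.get_calibration(n); f=200/np.tan(np.radians(c['fovy']/2)); return c,f
def ray(n,px):
    c,f=cam(n); R=np.array(c['R']);t=np.array(c['t'])
    d=np.array([(px[0]-c['cx'])/f,(px[1]-c['cy'])/f]); u=d.copy()
    for _ in range(20): u=d/(1+c['k1']*(u@u))
    return -R.T@t, R.T@np.r_[u,1]
def at_z(n,px,z):
    o,d=ray(n,px); return o+d*(z-o[2])/d[2]
def proj(n,X):
    c,f=cam(n); p=np.array(c['R'])@X+c['t']; u=p[:2]/p[2]; u=u*(1+c['k1']*(u@u)); return u*f+[c['cx'],c['cy']]
def tri(obs):
    return least_squares(lambda X:np.concatenate([proj(n,X)-p for n,p in obs]),[.6,0,.15]).x
def crop(p,x0,y0,s): return (np.array(p,float)+.5)/s-.5+[x0,y0]
E
python3 - <<'E'
from h import *
np.set_printoptions(precision=4,suppress=True)
C=[at_z("top",crop(p,240,110,4.2),.112) for p in[(525,238),(701,221),(723,395),(546,412)]]
g=np.mean(C,0);print(np.array(C),g,[np.linalg.norm(C[i]-C[i-1]) for i in range(4)])
v=(C[0]-C[3])+(C[1]-C[2]);a=np.arctan2(v[1],v[0]);w=(C[0]-C[1])+(C[3]-C[2]);b=np.arctan2(-w[0],w[1]);print(a,b)
G=tri([("top",crop((577,341),240,110,4.2)),("scene",crop((289,97),220,130,3.7))])
print(G)
yaw=(a+b)/2;R=np.array([[np.cos(yaw),-np.sin(yaw)],[np.sin(yaw),np.cos(yaw)]])
print("grip local",R.T@(G-g)[:2])
G2=at_z("top",crop((577,341),240,110,4.2),.212)
print(G2,R.T@(G2-g)[:2])
for l in[(.05,-.05,.19),(0,0,.205)]: print(np.r_[g[:2]+R@l[:2],l[2]])
for n,p in(("tin",(453,263)),):print(n,at_z("top",crop(p,240,110,4.2),.127))
print("bar",at_z("top",(433,203),.124))
E
```

```text
[[ 0.6261 -0.0745  0.112 ]
 [ 0.6356 -0.2034  0.112 ]
 [ 0.5072 -0.2121  0.112 ]
 [ 0.4981 -0.0844  0.112 ]] [ 0.5668 -0.1436  0.112 ] [np.float64(0.1283543499984494), np.float64(0.12922216449651502), np.float64(0.12863980284792384), np.float64(0.12802613052102313)]
0.072216435998417 0.0722134089894918
[ 0.5348 -0.0971  0.1947]
grip local [-0.0285  0.0487]
[ 0.5327 -0.0953  0.212 ] [-0.0305  0.0507]
[ 0.6202 -0.1899  0.19  ]
[ 0.5668 -0.1436  0.205 ]
tin [ 0.6057 -0.0204  0.127 ]
bar [ 0.506  -0.2732  0.124 ]
```

Emit:
arm_command(
  rows=[
    [[10, 18, 2], -0.025, 1],
    [[28, 49, 2], -0.03, 1],
    [[28, 49, 2], -0.03, 1],
    [[28, 49, 2], -0.03, 1],
    [[28, 49, 2], -0.03, 1],
    [[28, 49, 2], -0.03, 1],
    [[28, 49, 2], -0.03, 1],
    [[28, 49, 2], -0.03, 1],
    [[28, 49, 0], -0.02, 1],
    [[28, 49, 0], 0, 1],
    [[14, 25, 0], 0, 1],
    [[0, 5, 0], 0, 1],
  ],
  squeeze=20,
)

```text
t: 1.6
tcp_pos: [0.4758, -0.1016, 0.258]
tool_rot: [0.999, 0.037, -0.0, -0.0]
force: [0.1, -0.2, 0.3]
finger_gap: -0.004
```

```bash
cat > look.py <<'E'
import sys
from h import *
k=sys.argv[1]
a=manip.snapshot("top")[110:250,300:480]; b=manip.snapshot("scene")[100:250,230:400]
cv2.imwrite(f"pics/t{k}.png",cv2.resize(a,None,fx=4,fy=4,interpolation=cv2.INTER_CUBIC))
cv2.imwrite(f"pics/s{k}.png",cv2.resize(b,None,fx=4,fy=4,interpolation=cv2.INTER_CUBIC))
s=manip.sense();print(s['t'],s['tcp_pos'],s['tool_rot'],s['force'],s['finger_gap'])
E
python3 look.py 1
```

```text
1.7 [ 0.47490439 -0.10292759  0.25800725] [ 9.99369869e-01  3.54890528e-02 -6.21610583e-04 -7.07528295e-05] [-0.6937545  -0.58935415  0.44885371] -0.0006031950962014758
```

View pics/t1.png

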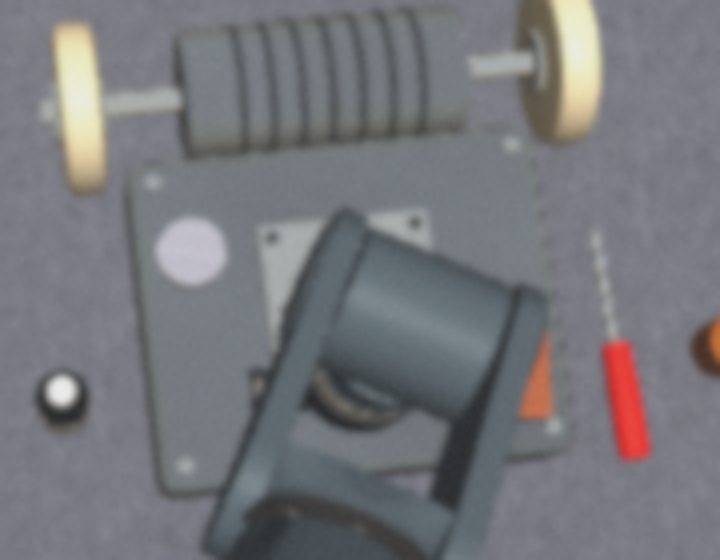

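View pics/s1.png

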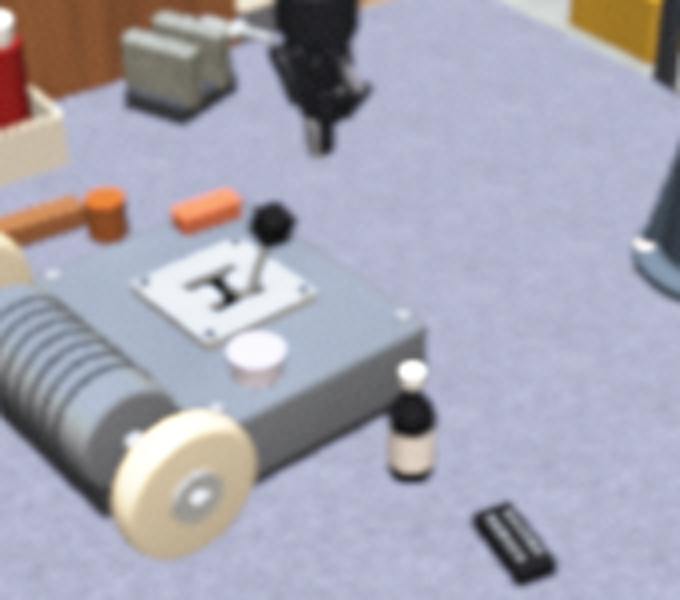

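Emit:
arm_command(
  rows=[
    [[0, 2, -30], 0, 1],
    [[0, 0, -29], 0, 1],
    [[10, 1, 0], 0, 1],
    [[10, 1, 0], 0, 1],
    [[8, 0, 0], 0, 1],
    [[6, 0, 0], 0, 1],
    [[6, 0, 0], 0, 1],
    [[6, 0, 0], 0, 1],
    [[0, 0, 0], 0, 1],
  ],
)

```text
t: 2.82
tcp_pos: [0.5219, -0.0992, 0.1993]
tool_rot: [0.999, 0.035, 0.0, 0.0]
force: [-1.9, 0.3, 0.6]
finger_gap: -0.002
```

```bash
python3 look.py 2
python3 - <<'E'
from h import *
s=manip.sense();p=s['tcp_pos'];print((proj("scene",p-[0,0,.011])-[230,100])*4)
E
```

```text
2.925 [ 0.52163879 -0.09924377  0.19923741] [9.99388724e-01 3.49591261e-02 1.93645252e-04 3.24447871e-05] [-1.40781265  0.79074422  0.45520884] -0.0017531911131061643
[280.15745081 223.47628096]
```

View pics/s2.png

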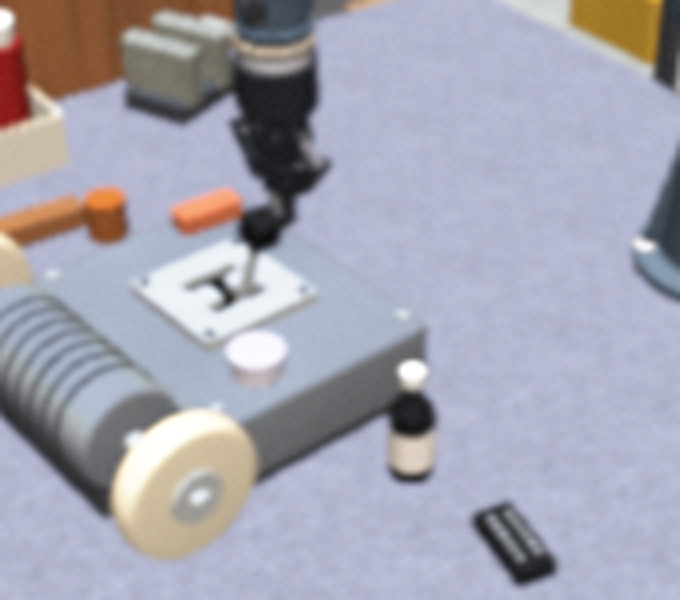

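Emit:
arm_command(
  rows=[
    [[5, 0, 0], 0, 1],
    [[5, 1, 0], 0, 1],
    [[4, 0, 0], 0, 1],
    [[0, 0, 0], 0, 1],
  ],
)

```text
t: 3.42
tcp_pos: [0.5359, -0.0983, 0.1993]
tool_rot: [0.999, 0.035, 0.0, 0.0]
force: [-0.9, 0.7, 0.5]
finger_gap: -0.004
```

```bash
python3 look.py 3
```

```text
3.525 [ 0.53571906 -0.09832791  0.19924528] [9.99390775e-01 3.49002128e-02 2.22480725e-04 6.79450404e-05] [-1.21033057  0.0737703   0.16491791] 0.00015198002845324092
```

View pics/s3.png

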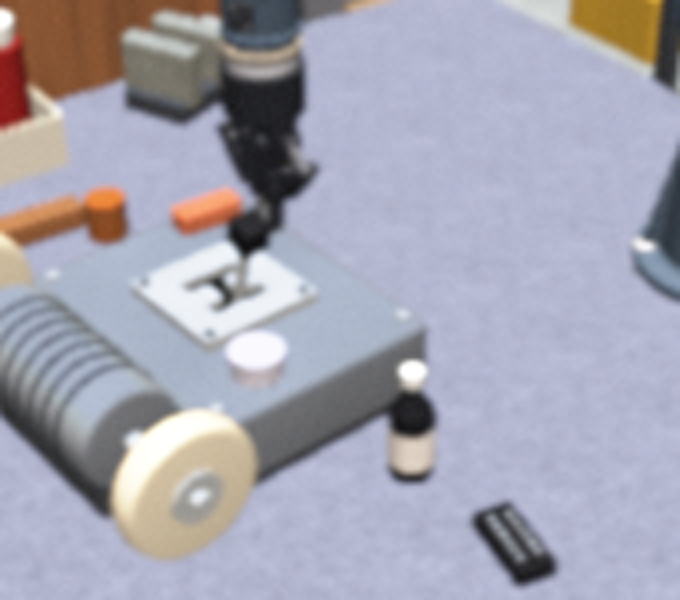

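```bash
python3 - <<'E'
from h import *
g=np.array([.5668,-.1436]);yaw=.0722;R=np.array([[np.cos(yaw),-np.sin(yaw)],[np.sin(yaw),np.cos(yaw)]])
for f in(-.17,-.08,-.04,0,.04):
    a=.29; h=175/np.sqrt(1+np.tan(f)**2+np.tan(a)**2); l=np.array([h*np.tan(f),h*np.tan(a),30+h])/1e3
    print(f,l,(proj("scene",np.r_[g+R@l[:2],l[2]])-[230,100]+.5)*4)
E
python3 - <<'E'
import cv2
a=cv2.imread('pics/s3.png')[160:320,120:340]
cv2.imwrite('pics/s3z.png',cv2.resize(a,None,fx=3,fy=3,interpolation=cv2.INTER_CUBIC))
E
```

```text
-0.17 [-0.0284039   0.04937809  0.1954691 ] [271.59154761 224.67103082]
-0.08 [-0.01340461  0.04989462  0.19720001] [258.88700701 228.88138361]
-0.04 [-0.00670636  0.05000488  0.1975695 ] [253.1071766  231.09559338]
0 [0.         0.05004164 0.19769268] [247.25768007 233.51786279]
0.04 [0.00670636 0.05000488 0.1975695 ] [241.34755071 236.14570106]
```

View pics/s3z.png

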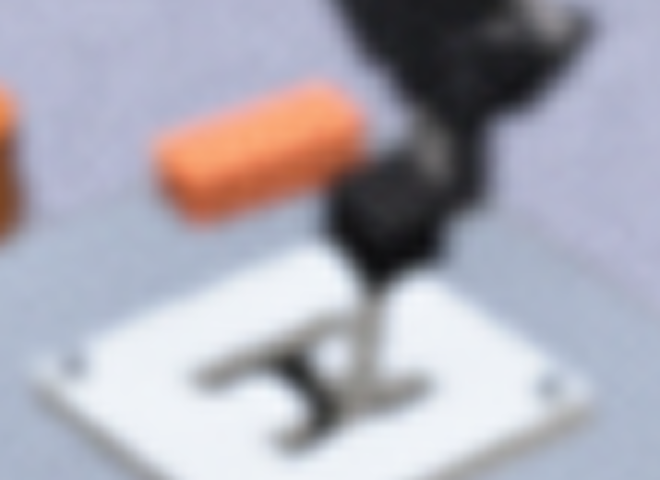

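Emit:
arm_command(
  rows=[
    [[-10, -1, 0], 0, 1],
    [[-10, 0, 0], 0, 1],
    [[-1, 16, 0], 0, 1],
    [[-1, 16, 0], 0, 1],
    [[-1, 16, 0], 0, 1],
    [[16, 1, 0], 0, 1],
    [[16, 1, 0], 0, 1],
    [[16, 1, 0], 0, 1],
    [[0, 0, 0], 0, 1],
  ],
)

```text
t: 4.65
tcp_pos: [0.5615, -0.0473, 0.1993]
tool_rot: [0.999, 0.036, 0.001, 0.0]
force: [0.3, 0.4, -0.4]
finger_gap: 0.0
```

```bash
python3 look.py 4
```

```text
4.75 [ 0.55979908 -0.04740686  0.19906436] [ 9.99372937e-01  3.54026626e-02 -5.98011001e-04 -1.63630020e-04] [-0.83385807  0.00943134  0.37355303] 0.0006243998816235431
```

View pics/s4.png

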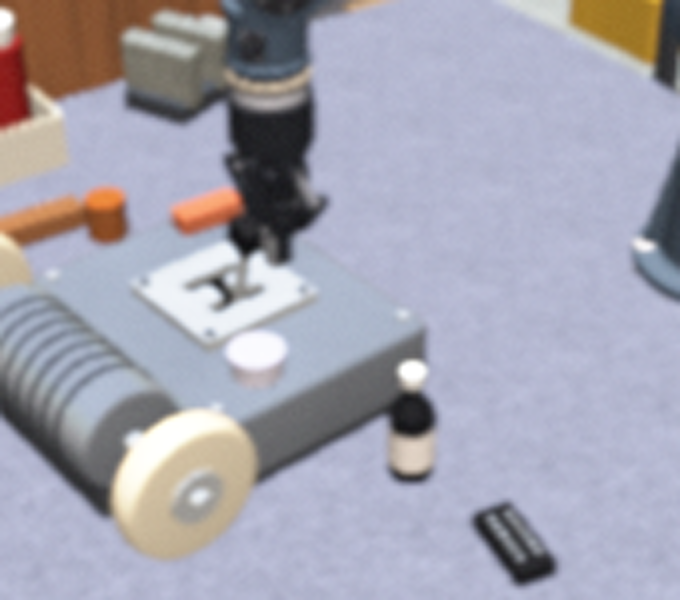

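View pics/t4.png

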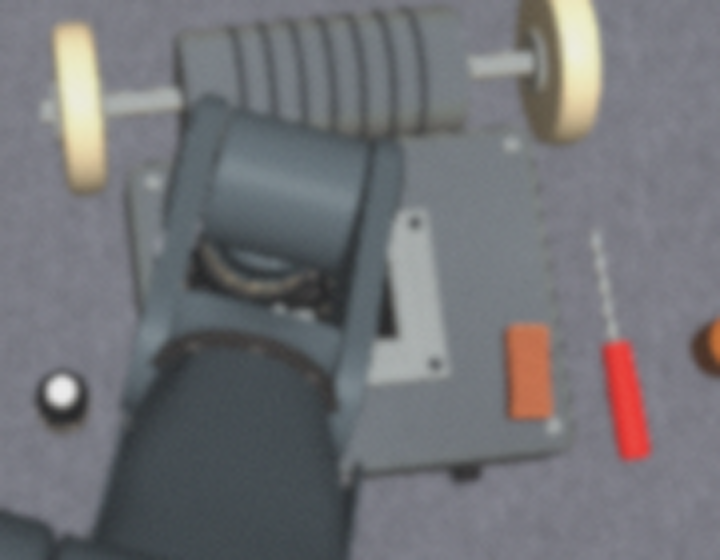

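Emit:
arm_command(
  rows=[
    [[1, -10, 0], 0, 1],
    [[0, -5, 0], 0, 1],
    [[1, -5, 0], 0, 1],
    [[0, -5, 0], 0, 1],
    [[0, -5, 0], 0, 1],
    [[1, -5, 0], 0, 1],
    [[0, -5, 0], 0, 1],
    [[0, 0, 0], 0, 1],
  ],
)

```text
t: 5.75
tcp_pos: [0.5636, -0.0891, 0.1992]
tool_rot: [0.999, 0.035, 0.0, 0.0]
force: [0.3, 0.2, 0.4]
finger_gap: -0.001
```

```bash
python3 look.py 5
```

```text
5.85 [ 0.56346503 -0.08886791  0.19911882] [ 9.99391390e-01  3.48806713e-02 -7.55936451e-05  4.27612705e-04] [-0.03986639  0.3858511   0.76947578] -0.0008820219036469231
```

View pics/s5.png

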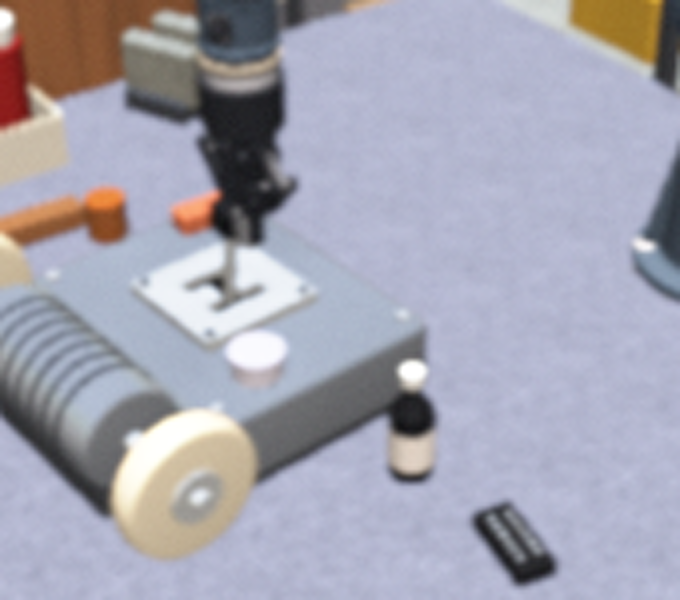

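Emit:
arm_command(
  rows=[
    [[0, -6, 0], 0, 1],
    [[1, -6, 0], 0, 1],
    [[0, -6, 0], 0, 1],
    [[1, -6, 0], 0, 1],
    [[0, -6, 0], 0, 1],
    [[1, -6, 0], 0, 1],
    [[0, -6, 0], 0, 1],
    [[0, -6, 0], 0, 1],
    [[1, -6, 0], 0, 1],
    [[0, -6, 0], 0, 1],
    [[0, 0, 0], 0, 1],
  ],
)

```text
t: 7.22
tcp_pos: [0.5675, -0.1492, 0.1992]
tool_rot: [0.999, 0.035, -0.0, 0.0]
force: [-0.3, 0.2, -0.1]
finger_gap: 0.002
```

```bash
python3 look.py 6
```

```text
7.325 [ 0.56747457 -0.14881481  0.19938184] [9.99392005e-01 3.48632617e-02 1.55997275e-05 4.15860460e-04] [-0.61672137 -0.44859593 -0.01200442] 0.0041880075187324655
```

View pics/s6.png

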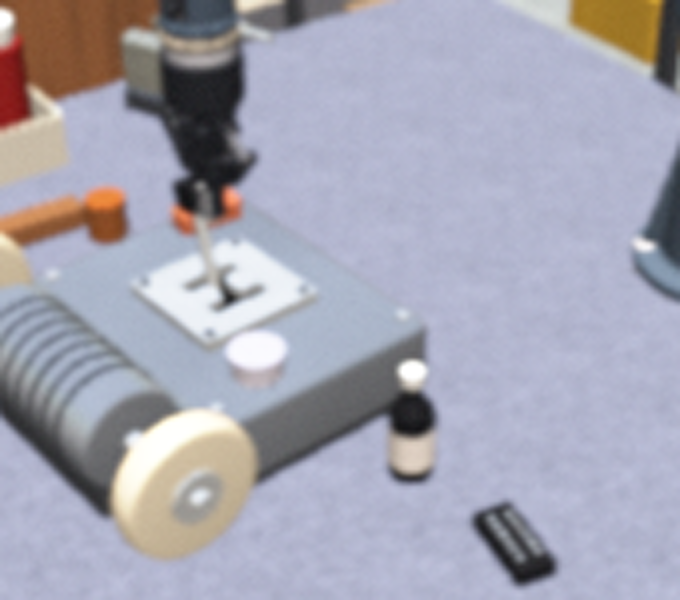

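Emit:
arm_command(
  rows=[
    [[0, -4, 0], 0, 1],
    [[0, -4, 0], 0, 1],
    [[1, -3, 0], 0, 1],
    [[0, 0, 0], 0, 1],
  ],
)

```text
t: 7.82
tcp_pos: [0.5684, -0.1597, 0.1993]
tool_rot: [0.999, 0.035, -0.0, 0.0]
force: [0.7, 0.0, -0.2]
finger_gap: -0.002
```

Emit:
arm_command(
  rows=[
    [[0, -2, 0], 0, 1],
    [[0, 0, 0], 0, 1],
  ],
)

```text
t: 8.07
tcp_pos: [0.5685, -0.1614, 0.1993]
tool_rot: [0.999, 0.035, 0.0, 0.0]
force: [-0.1, 1.0, 0.3]
finger_gap: 0.001
```

```bash
python3 look.py 7
python3 - <<'E'
from h import *
g=np.array([.5668,-.1436]);yaw=.0722;R=np.array([[np.cos(yaw),-np.sin(yaw)],[np.sin(yaw),np.cos(yaw)]])
for f,a in((0,-.2),(0,-.25),(0,-.3),(.3,-.3),(.25,-.3)):
    h=175/np.sqrt(1+np.tan(f)**2+np.tan(a)**2); l=np.array([h*np.tan(f),h*np.tan(a),30+h])/1e3
    print(f,a,l,(proj("scene",np.r_[g+R@l[:2],l[2]])-[230,100]+.5)*4)
E
```

```text
8.175 [ 0.56856316 -0.16141871  0.19936835] [9.99389925e-01 3.49247291e-02 1.15322979e-04 1.68788033e-04] [-0.25536917  1.41683781 -0.56102758] 0.002737322605730971
0 -0.2 [ 0.         -0.03476713  0.20151165] [194.73231083 193.68150477]
0 -0.25 [ 0.         -0.04329569  0.19955967] [189.83143279 191.93228734]
0 -0.3 [ 0.         -0.05171604  0.19718389] [185.07024148 190.62235447]
0.3 -0.3 [ 0.04959571 -0.04959571  0.19032945] [143.64452827 215.16284185]
0.25 -0.3 [ 0.04147295 -0.05024278  0.19242124] [150.24787662 210.09588876]
```

View pics/s7.png

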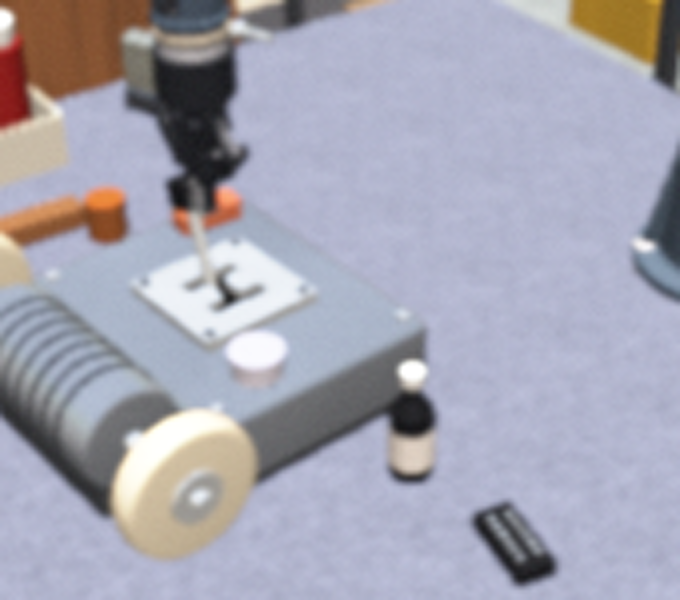

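Emit:
arm_command(
  rows=[
    [[0, -2, 0], 0, 1],
    [[0, 0, 0], 0, 1],
  ],
)

```text
t: 8.43
tcp_pos: [0.5686, -0.1634, 0.1994]
tool_rot: [0.999, 0.035, 0.0, 0.0]
force: [-0.9, 0.8, 0.0]
finger_gap: -0.0
```

Emit:
arm_command(
  rows=[
    [[0, -1, 0], 0, 1],
    [[0, 0, 0], 0, 1],
  ],
)

```text
t: 8.68
tcp_pos: [0.5685, -0.1644, 0.1993]
tool_rot: [0.999, 0.035, 0.0, 0.0]
force: [0.9, 0.3, 0.2]
finger_gap: -0.001
```

```bash
python3 look.py 8;python3 - <<'E'
import cv2
a=cv2.imread('pics/s8.png')[150:320,100:320]
cv2.imwrite('pics/s8z.png',cv2.resize(a,None,fx=3,fy=3,interpolation=cv2.INTER_CUBIC))
E
```

```text
8.775 [ 0.56855076 -0.16435689  0.19937021] [9.99390262e-01 3.49154244e-02 9.51487086e-05 9.03385923e-05] [-0.06057597  0.64568734  0.25439085] 0.0012432618114910723
```

View pics/s8z.png

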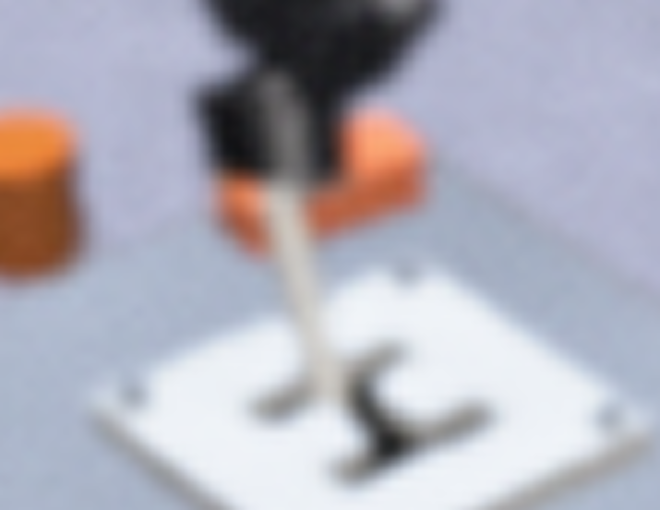

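Emit:
arm_command(
  rows=[
    [[0, -1, 0], 0, 1],
    [[0, -1, 0], 0, 1],
    [[0, 0, 0], 0, 1],
  ],
)

```text
t: 9.15
tcp_pos: [0.5684, -0.1662, 0.1993]
tool_rot: [0.999, 0.035, -0.0, -0.0]
force: [0.1, 1.7, -0.5]
finger_gap: 0.001
```

Emit:
arm_command(
  rows=[
    [[0, -1, 0], 0, 1],
    [[0, -1, 0], 0, 1],
    [[0, 0, 0], 0, 1],
  ],
)

```text
t: 9.52
tcp_pos: [0.5682, -0.1676, 0.199]
tool_rot: [0.999, 0.035, -0.0, -0.001]
force: [0.6, 5.6, -0.9]
finger_gap: -0.003
```

Emit:
arm_command(
  rows=[
    [[0, 8, 0], 0, 1],
    [[-2, 14, 0], 0, 1],
    [[-16, -1, 0], 0, 1],
    [[-17, -1, -4], 0, 1],
    [[-17, -2, -4], 0, 1],
    [[1, -16, 0], 0, 1],
    [[1, -16, 0], 0, 1],
    [[1, -17, 0], 0, 1],
    [[0, 0, 0], 0, 1],
  ],
)

```text
t: 10.65
tcp_pos: [0.5204, -0.2015, 0.1914]
tool_rot: [0.999, 0.034, 0.001, 0.001]
force: [-0.4, 0.4, 0.7]
finger_gap: 0.002
```

```bash
python3 look.py 9
```

```text
10.75 [ 0.5194659  -0.19962035  0.19112103] [ 9.99407142e-01  3.44278265e-02 -1.50286446e-04 -2.57055521e-04] [-0.12396155 -0.23602428  0.13164817] -0.001421993371359087
```

View pics/s9.png

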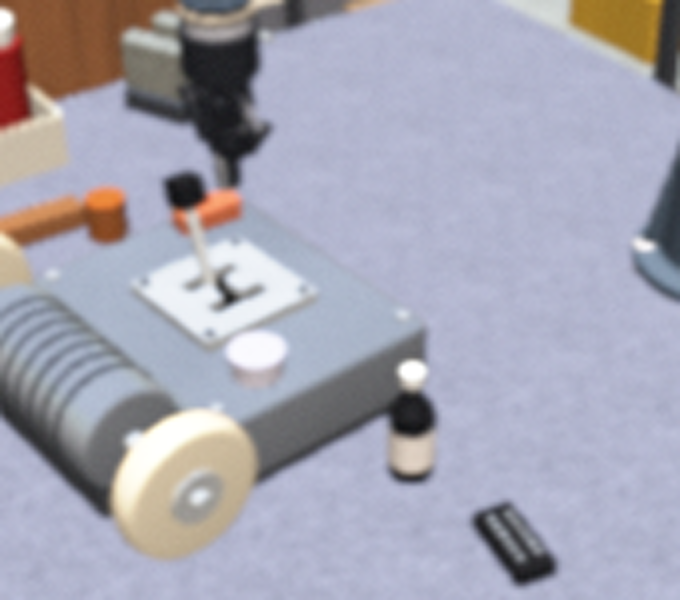

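Emit:
arm_command(
  rows=[
    [[8, 1, 0], 0, 1],
    [[8, 0, 0], 0, 1],
    [[6, 1, 0], 0, 1],
    [[5, 0, 0], 0, 1],
    [[5, 1, 0], 0, 1],
    [[5, 0, 0], 0, 1],
    [[5, 0, 0], 0, 1],
    [[5, 1, 0], 0, 1],
    [[5, 0, 0], 0, 1],
    [[4, 0, 0], 0, 1],
    [[0, 0, 0], 0, 1],
  ],
)

```text
t: 12.12
tcp_pos: [0.5759, -0.1953, 0.1912]
tool_rot: [0.999, 0.035, 0.0, 0.0]
force: [-1.8, -0.5, -0.2]
finger_gap: 0.001
```

```bash
python3 look.py 10
```

```text
12.225 [ 0.5758075  -0.1954368   0.19137432] [9.99391107e-01 3.48889138e-02 3.77029021e-04 1.90547274e-04] [-0.45228896 -0.45933002 -0.56452588] -0.0016481376471550366
```

View pics/s10.png

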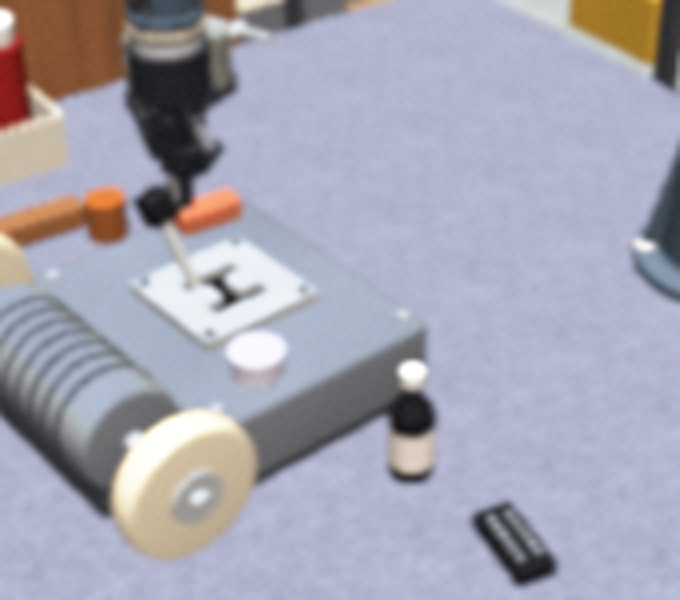

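Emit:
arm_command(
  rows=[
    [[3, 0, 0], 0, 1],
    [[3, 0, 0], 0, 1],
    [[2, 1, 0], 0, 1],
    [[2, 0, 0], 0, 1],
    [[0, 0, 0], 0, 1],
  ],
)

```text
t: 12.85
tcp_pos: [0.5857, -0.1944, 0.1913]
tool_rot: [0.999, 0.035, 0.0, 0.0]
force: [-0.3, -0.7, -0.6]
finger_gap: -0.002
```

Emit:
arm_command(
  rows=[
    [[1, 0, 0], 0, 1],
    [[1, 0, 0], 0, 1],
    [[0, 0, 0], 0, 1],
  ],
)

```text
t: 13.22
tcp_pos: [0.5875, -0.1942, 0.1913]
tool_rot: [0.999, 0.035, -0.0, -0.0]
force: [-1.5, -0.4, -0.4]
finger_gap: 0.006
```

Emit:
arm_command(
  rows=[
    [[1, 0, 0], 0, 1],
    [[1, 0, 0], 0, 1],
    [[0, 0, 0], 0, 1],
  ],
)

```text
t: 13.6
tcp_pos: [0.5896, -0.1942, 0.1913]
tool_rot: [0.999, 0.035, 0.0, -0.0]
force: [-1.3, 0.2, 0.1]
finger_gap: -0.0
```

Emit:
arm_command(
  rows=[
    [[1, 0, 0], 0, 1],
    [[1, 0, 0], 0, 1],
    [[0, 0, 0], 0, 1],
  ],
)

```text
t: 13.98
tcp_pos: [0.5916, -0.1943, 0.1913]
tool_rot: [0.999, 0.035, 0.0, 0.0]
force: [-1.6, 0.2, -0.0]
finger_gap: 0.001
```

Emit:
arm_command(
  rows=[
    [[1, 0, 0], 0, 1],
    [[1, 0, 0], 0, 1],
    [[0, 0, 0], 0, 1],
  ],
)

```text
t: 14.35
tcp_pos: [0.5933, -0.1942, 0.1912]
tool_rot: [0.999, 0.035, -0.0, -0.0]
force: [-1.8, 1.0, -0.8]
finger_gap: 0.0
```

Emit:
arm_command(
  rows=[
    [[1, 0, 0], 0, 1],
    [[1, 0, 0], 0, 1],
    [[0, 0, 0], 0, 1],
  ],
)

```text
t: 14.72
tcp_pos: [0.5947, -0.1941, 0.191]
tool_rot: [0.999, 0.035, -0.001, -0.0]
force: [-3.9, 0.4, 0.5]
finger_gap: -0.001
```

```bash
python3 look.py 11
```

```text
14.825 [ 0.59476143 -0.19405366  0.19098554] [ 9.99389161e-01  3.49348169e-02 -8.64323719e-04 -3.41551369e-04] [-5.59167597  0.6267298  -0.8644977 ] 0.0015493358094797124
```

View pics/s11.png

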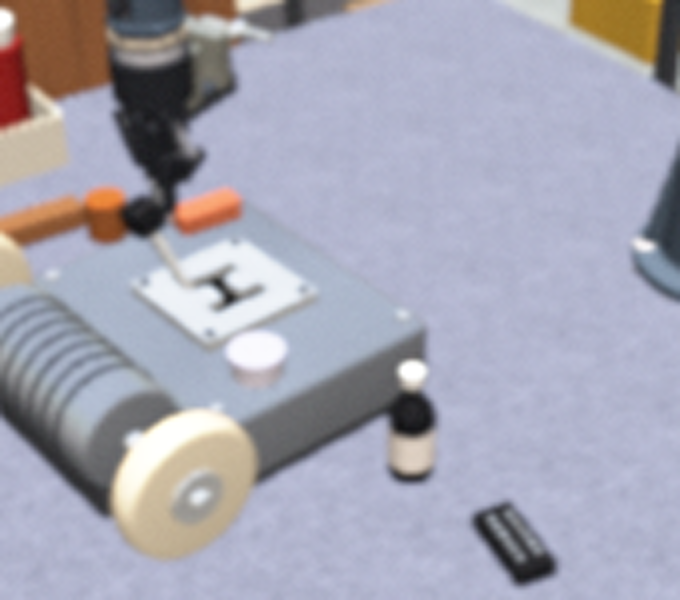

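The grip at (143,214) matches the full-stop prediction of (144,215), and the force has started to rise. I'll back off.

Emit:
arm_command(
  rows=[
    [[-4, 0, 0], 0, 1],
    [[-10, -1, 0], 0, 1],
    [[-25, -2, 0], 0, 1],
    [[-40, -3, 10], 0, 1],
    [[-20, -30, 40], 0, 1],
    [[-20, -50, 20], 0, 1],
    [[-30, -50, 0], 0, 1],
    [[-30, -50, 0], 0, 1],
    [[-25, -50, 0], 0, 1],
    [[-25, -50, 0], 0, 1],
    [[-20, -40, 0], 0, 1],
    [[0, 0, 0], 0, 1],
  ],
)

```text
t: 16.32
tcp_pos: [0.3449, -0.5245, 0.2619]
tool_rot: [0.999, 0.032, 0.001, 0.002]
force: [-0.3, 0.7, -0.2]
finger_gap: -0.007
```

```bash
python3 look.py 12
python3 - <<'E'
from h import *
g=np.array([.5668,-.1436,.112])
print((proj("top",np.array([.6202,-.1899,.19]))-[300,110]+.5)*4)
print((proj("top",np.array([.6202,-.1899,.205]))-[300,110]+.5)*4)
cv2.imwrite("pics/top12.png",manip.snapshot("top"))
E
```

```text
16.425 [ 0.34636775 -0.5205926   0.26152265] [9.99414992e-01 3.41920464e-02 6.58847945e-04 3.77753159e-04] [ 0.98612603  0.76069498 -0.08164056] -0.001229029503979668
[431.90663932 207.18554805]
[436.10872201 202.26160183]
```

View pics/s12.png

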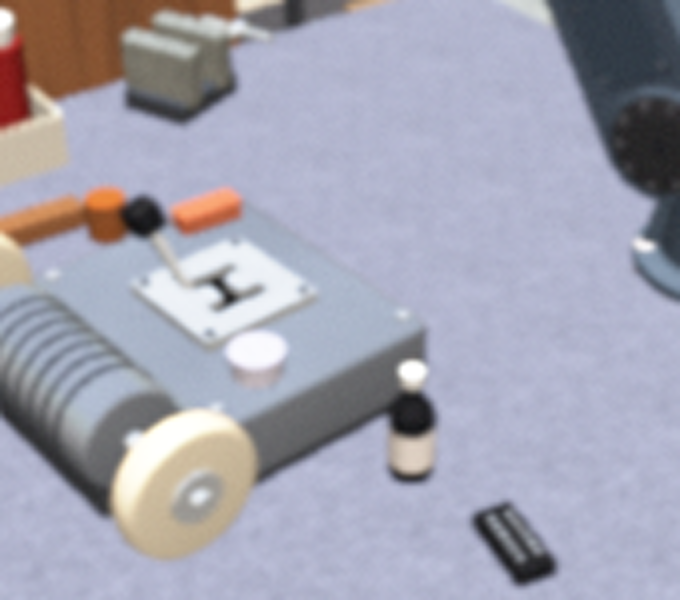

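View pics/t12.png

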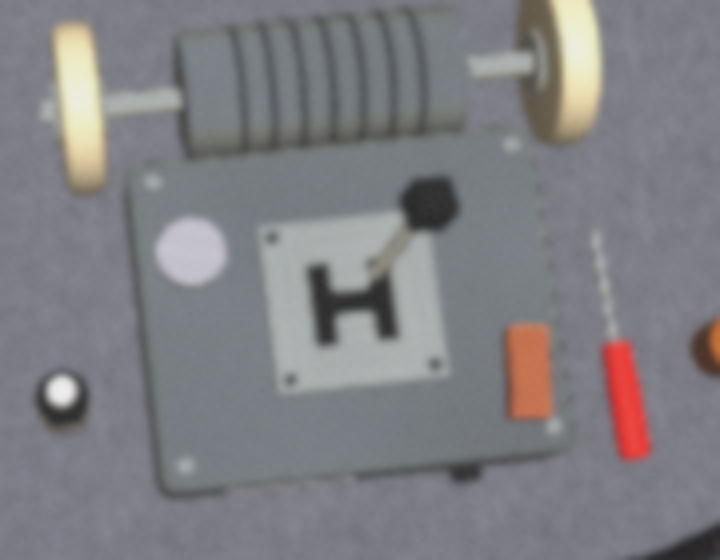

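View pics/top12.png

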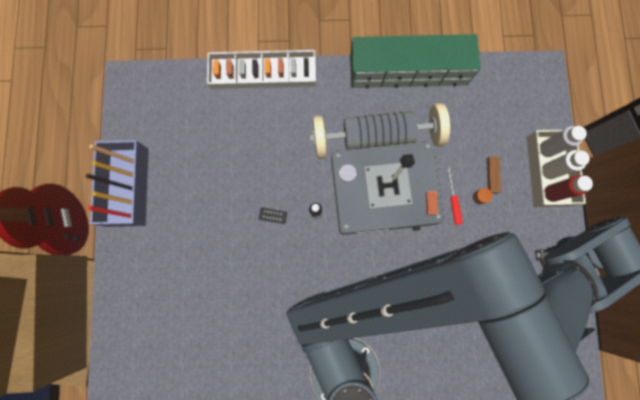

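The lever stands in the third slot: the grip is at (430,203) in the top crop, against a prediction of (432,207). Every bystander is where it was, and the arm is clear. I'm handing the job in.

Emit:
arm_command(
  rows=[
    [[0, 0, 0], 0, 1],
    [[0, 0, 0], 0, 1],
    [[0, 0, 0], 0, 1],
  ],
)

```text
t: 16.85
tcp_pos: [0.347, -0.5198, 0.2615]
tool_rot: [0.999, 0.035, 0.0, 0.0]
force: [0.1, 0.1, -0.5]
finger_gap: 0.001
```

```bash
python3 -c "
from station import manip
print(manip.sense()['force']);print(manip.sign_off())"
```

```text
[ 0.13363778  0.05173683 -0.54989213]
the job is handed in; nothing more can be done
None
```

The gear lever is in the third slot, and I handed the job in at about 17 s; the sign-off gave no verdict.

With the fingers shut throughout, I pushed the grip forward into the crossbar. I then pushed its left face across to the right stop, and its near face forward to the end stop. The highest force I read was about 6 N, and I backed the arm well clear afterwards.

- **Lever:** in the last pictures the grip is within a few enlarged-crop pixels of where it should be at full forward and full right lean, in both cameras (top (430,203) against a predicted (432,207); scene (143,214) against (144,215)).
- **Bystanders:** comparing the before and after pictures by eye, none had visibly moved.
- **Contact:** the arm's final force reading was about zero.

No check failed or disagreed.

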